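# Open the safety cap of the cleaning-tablet canister

## Robot

A 7-joint arm with a two-finger parallel gripper is mounted at the origin on a cart in front of the work surface, level with it; the furniture and walls round the work are solid. World frame = base frame: x ahead of the robot, y to its left, z up, the work surface at z = 0. Lengths are in m, angles in rad, forces in N, time in s.
With the tool pointing down it reaches from about 0.425 to 0.925 m from the base axis. Payload 6.8 kg.
Tool frame: the origin (TCP) lies at the very end of the fingers, on their centre line; the grasp point (between the pads) lies 19 mm behind it (tcp_to_grasp is the distance from the TCP to the grasp point, in m); z points along the fingers, y is the direction in which the jaws open and shut (so a half turn about z gives the same grasp; the last joint's range is limited). The gripper opens to 85 mm and grips with 20 to 120 N. Pads are 22 mm wide; open, the fingers measure 114 mm over their backs; the gripper's body (76 mm by 85 mm) begins 54 mm behind the grasp point. The pads swing forward as they close: fully open they stand 13 mm farther back than shut.
Start: joints at [-1.252, 0.477, 0.022, 1.555, -0.011, 1.109, -0.083], TCP at [0.279, 0.614, 0.231] pointing down, gripper open.
Joint ranges: [-2.96, 2.96], [-0.34, 2.1], [-1.41, 1.46], [0.24, 2.44], [-1.37, 4.51], [0.17, 1.92], [-2.96, 2.96]. Speed limits (rad/s): [2.39, 2.39, 3.14, 3.14, 3.14, 3.14, 3.14].

## Interface

Orientations are given as a unit quaternion [w, x, y, z].
In Python, from station import * gives the robot as it stands.
- The arm moves only by the tool apply_moves, never from a script. Its argument "increments" is one flat list of numbers, 5 for each row, row after row: the finger opening in mm, from 0 to 85.4, then the shift along the tool's x, y, z in mm, then the turn about the tool's z in degrees. In form: [claw, tx, ty, tz, roll, claw, tx, ty, tz, roll, ...]. A call has 1 to 12 rows; each row shifts and turns the pose as measured when the row begins, along the tool's axes as they then stand; what a row does not reach is not made up. A row lasts 1/8 s, in which the tool goes at most 62.5 mm and 10.7 degrees, less where a joint would pass 70% of its speed; a pose out of reach is approached as far as the arm can. A call with a gripper value outside its range is refused whole. The fingers move at their own pace and stop on an object; "squeeze" is the grip in N (left out, the last holds). Time passes only in rows, so rows that do not move let the fingers close. It gives the time, the measured TCP pose, the force and the opening at its end, in the units of the state.
- get_obs(): the state, without advancing time (a new reading comes with each control period).
- read_camera(name): name is "side" or "top" or "wrist"; returns (picture, depth): 400x640x3 uint8, blue, green, red; 400x640 float32, m along the optical axis (not along the pixel's ray), 0 where there is no reading.
- get_calibration(name): a dict with "mtx" (3x3 intrinsics, pixels), "D" ([k1, k2, p1, p2, k3] as OpenCV has them; the pictures are not rectified), "camera_from_world" (4x4, takes a point from world to camera coordinates); the wrist camera has in their place "T_tool_cam" (4x4, takes a point from camera to tool coordinates, whose origin is the TCP and whose axes are the flange's). Camera axes: x right, y down, z forward; pixel columns grow to the right and rows downward; lengths in m; the calibration is good to about 2 mm. A picture is of the moment at which its call begins: read the wrist's pose just before it. get_calibration takes no time and is no camera call.
- hand_in(): hands the job in, once; it reports no verdict.
Trained networks look in the newest picture that a camera, given by its name, has taken for a name from the list of things; names that differ only in an ending like _2 or _b are one class to them, and where a whole thing is asked for, a point or a joint stands for the part that bears it (a point fixed in the world has none). Each returns a list of dicts, best first, with "p" (0 to 1); they miss things now and then, are a little off and sometimes report something else, mostly with a low value. They report only what shows in the picture. A call takes as long as a camera call. They do not tell look-alikes from the thing itself.
- outline_of(camera, thing): "pixels" (400x640 bool, what is visible of it) and "extent" ([centre column, centre row, width, height] in pixels, round what is visible of it).
The state is a dict: "t": time; "q": joint angles; "joint_vel": joint speeds; "joint_torque": joint torques, N m; "eef_pos": TCP position; "tool_rot": TCP orientation; "contact_force": force on the tool from outside, world axes, zero at the start; "torque": the same for the moment, N m; "gripper_width": opening from 0.0 (shut) to 1.0 (fully open).
Only numpy, scipy, OpenCV 4.12 (cv2) and the standard library are available. Lean on these libraries where they do the work, as an engineer would, in place of code of your own. Each camera call takes 0.05 s, during which the arm holds its last target.

## Task

Get the canister of machine-cleaning tablets open: first swing its carry handle down out of the way until it snaps home in its end stop at the side of the canister. Then press the push-and-turn safety cap down, twist it free counterclockwise, lift it straight up and finish while still holding it level in the gripper, a few centimetres clear above the open mouth. Leave the handle folded and do not shift the breakfast things standing around.

Things in the scene. Friction and masses are not known exactly. Their poses are not given: they have to be found in the camera images.
- canister: White square canister, 100 x 100 mm, 92 mm tall, in a flat steel cradle (128 x 124 x 4 mm) screwed to the table: it cannot move. Origin: on the table under its centre; z up. A round neck (32 mm wide) rises from the low shoulder (top at z 102 mm) to 143 mm on the centre line. Its carry handle folds to its -y side, which faces the robot's right within 30 degrees.
- handle (a joint): Angle (rad) of the carry handle: 0 upright (crossbar right above the cap, in the way), growing as it folds to the canister's -y side; hard end stop at 1.70. Stays where it is left (about 1 N at the crossbar moves it). From 1.1 to 1.6 an arm of it rides over a sprung ball (about 3 N at the crossbar), then it snaps home; seated above 1.6.
- handle_grip (a point): Middle of the crossbar, a round black grip 14 mm thick, 90 mm long, parallel to the canister's x axis, 118 mm from the hinge line; pinched loosely or firmly it can be led along its arc, turning in the fingers. Folded home it is 65 mm above the table, 117 mm out from the canister's centre line. The flat side arms stand 119 mm apart.
- handle_hinge (a point): Centre of the handle's hinge line, which is parallel to the canister's x axis: 80 mm above the table on the centre line; fixed to the canister, axes as the canister's.
- mouth (a point): Centre of the neck's upper end, 143 mm above the table, fixed to the canister. A grey sprung seal (25 mm wide) in the neck pushes the cap up; with the cap off it stands 13 mm above this point.
- cap: Black ribbed round push-and-turn cap, 54 mm wide, 36 mm tall, about 50 g, loose but locked on the neck. Origin: centre of its underside, 118 mm above the table while locked; z up. While locked its axes are parallel to the canister's (small grey marks on cap and shoulder line up). 16 mm of neck is free below its skirt.
- cap_top (a point): Centre of the cap's top, 36 mm above its origin. To open: push the cap straight down 5 to 6 mm (6 N starts it, 10 N at 4 mm, 13 N at 7 mm where it bottoms), keep it down while turning it counterclockwise from above to 0.9 to 1.3 rad from locked (stop near 1.5), then lift. Without the push it turns only a few degrees and cannot be lifted.
- honey_jar: Bystander: honey jar with dark screw lid, 65 mm wide, 86 mm tall. Origin under its centre.
- milk_jug: Bystander: white jug with handle, 115 x 170 mm, 170 mm tall. Origin under its centre.
- apple: Bystander: red apple, 70 mm wide. Origin under its centre.
- salt_shaker: Bystander: shaker with grey head, 44 mm wide, 90 mm tall. Origin under its centre.
- white_mug: Bystander: white mug, 90 x 130 mm with its handle, 96 mm tall. Origin under its centre.
- jam: Bystander: small jam portion tub, 37 x 50 x 16 mm. Origin under its centre.
- teaspoon: Bystander: metal teaspoon, 130 x 27 x 11 mm, lying. Origin under its centre.
Things that resemble listed ones, but are neither listed nor needed, are in the scene too. Leave any brown look-alike of the cap alone.

How it is judged:
By the outcome, as a careful person would: the job done as asked, in the order asked, and still so for the second after the job is handed in, while the arm keeps its last pose, push and grip.
It also fails if it takes over 51 s, if anything falls off the work surface, if the arm or the gripper's body presses on something with over 40 N, if the wrist force passes 120 N, or if a joint passes its speed limit or range.

## Working session

There is one attempt and no reset: what is moved stays moved. The work goes in short steps, Python scripts to look and compute and a tool call to move; the robot and the scene stay as the last step left them, time stands still between calls to the robot, and variables do not carry over. Pictures are saved under pics/ and viewed, and the job is handed in when it is done.

Besides the shell and the picture viewer there is one more tool, called after "Emit:" as a command line: name --argument value ..., lists and objects as JSON in quotes. apply_moves: Moves the arm, as the interface text tells. Its arguments: {"type":"object","properties":{"increments":{"type":"array"},"squeeze":{"type":"number"}},"required":["increments"]}

```bash
ls; mkdir -p pics; python3 - <<'E'
from station import *
import cv2
o=get_obs(); print(o)
for n in ["side","top","wrist"]:
    p,d=read_camera(n); cv2.imwrite(f"pics/{n}0.png",p)
    import numpy as np; np.save(f"{n}_d0.npy",d)
    c=get_calibration(n); print(n,c)
    for th in ["canister","handle","cap"]:
        if n=="wrist": continue
        for r in outline_of(n,th): print(n,th,r["p"],r["extent"])
print(get_obs()["t"])
E
```

```text
pics
{'t': 0.0, 'q': array([-1.2520875 ,  0.4778436 ,  0.02232343,  1.55644983, -0.01150897,
        1.10929303, -0.08311347]), 'joint_vel': array([ 1.45964505e-03, -8.87028548e-04, -6.47441987e-04, -2.97241173e-04,
       -8.61876379e-05,  5.87957158e-04, -2.31760040e-04]), 'joint_torque': array([-8.87003662e-04, -5.96474969e+01,  1.60752073e+00, -2.81189096e+01,
        1.24653368e-02,  9.65496758e-03,  1.29191335e-05]), 'eef_pos': array([0.27918499, 0.61390601, 0.23029692]), 'tool_rot': array([-1.36177744e-04,  2.11779106e-01,  9.77317113e-01, -9.22996264e-04]), 'contact_force': array([ 0.60305507, -0.394445  , -0.00333024]), 'torque': array([-0.01190976, -0.01115941, -0.04452873]), 'gripper_width': 1.0041767274309668}
side {'mtx': array([[399.28226321,   0.        , 317.54030268],
       [  0.        , 399.28226321, 198.80275982],
       [  0.        ,   0.        ,   1.        ]]), 'D': array([-0.00077412,  0.        ,  0.        ,  0.        ,  0.        ]), 'camera_from_world': array([[-0.99975049, -0.01029961,  0.01982115,  0.53527658],
       [-0.02214653,  0.34128164, -0.93
[... 1097 characters left out ...]
3.4, 17.3, 19.5]
top cap 0.64 [274.4, 228.6, 22.0, 21.1]
top cap 0.22 [197.8, 237.8, 16.0, 18.3]
wrist {'mtx': array([[322.68639966,   0.        , 311.24273377],
       [  0.        , 322.68639966, 199.34138718],
       [  0.        ,   0.        ,   1.        ]]), 'D': array([0.00402413, 0.        , 0.        , 0.        , 0.        ]), 'T_tool_cam': array([[-4.92815820e-04, -9.51713075e-01, -3.06988567e-01,
         7.89534211e-02],
       [ 9.99999501e-01, -2.02269786e-04, -9.78253935e-04,
         5.23728248e-04],
       [ 8.68922549e-04, -3.06988896e-01,  9.51712700e-01,
        -1.43093183e-01],
       [ 0.00000000e+00,  0.00000000e+00,  0.00000000e+00,
         1.00000000e+00]])}
0.45
```

```bash
python3 - <<'E'
import cv2
a=cv2.imread("pics/top0.png"); cv2.imwrite("pics/topc.png",cv2.resize(a[100:300,160:440],None,fx=2.8,fy=2.8,interpolation=cv2.INTER_CUBIC))
a=cv2.imread("pics/side0.png"); cv2.imwrite("pics/sidec.png",cv2.resize(a[130:300,200:440],None,fx=3.3,fy=3.3,interpolation=cv2.INTER_CUBIC))
E
```

```text
(no output)
```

View pics/topc.png

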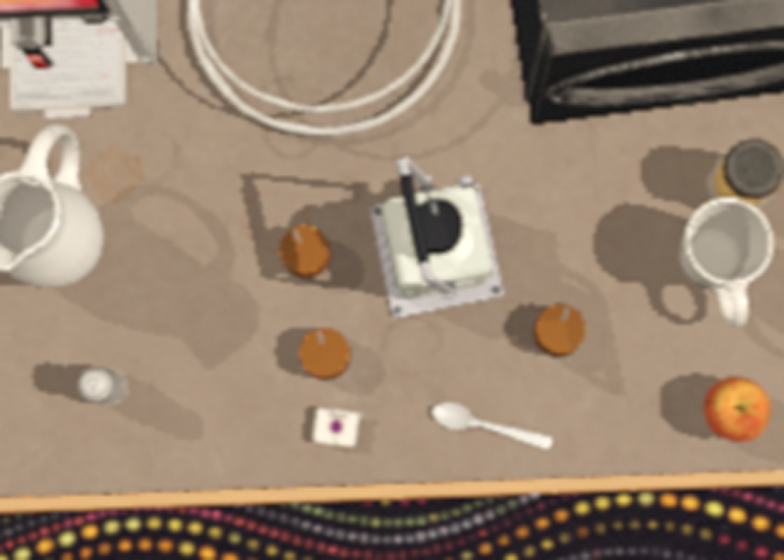

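View pics/sidec.png

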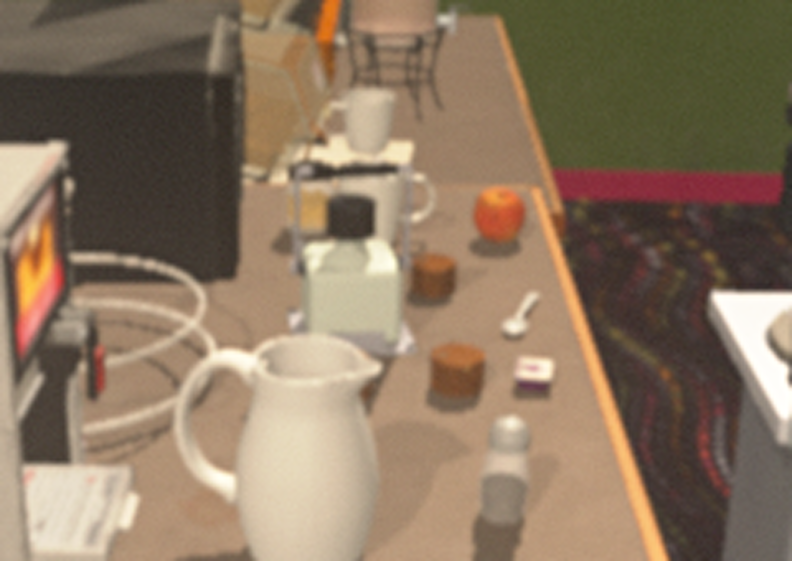

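View pics/top0.png

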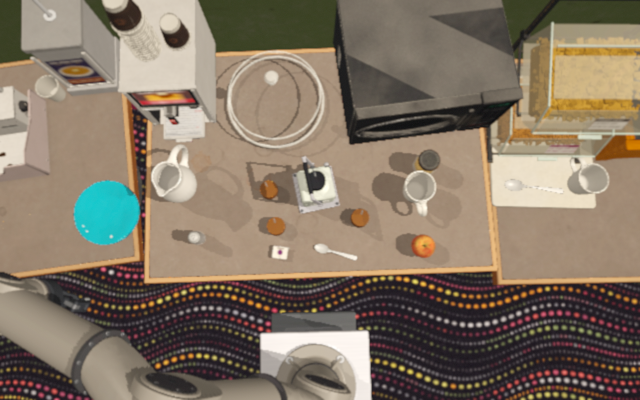

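View pics/wrist0.png

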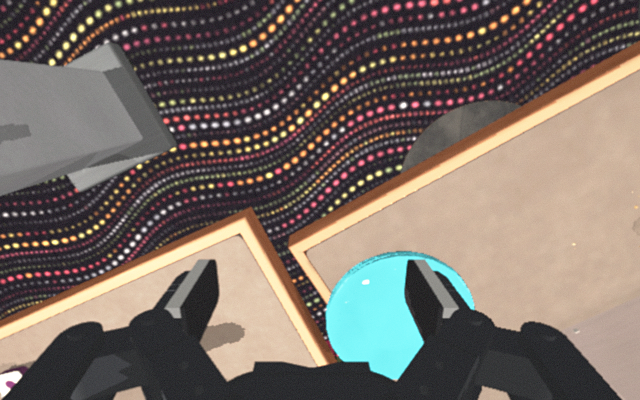

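```bash
cat > h.py <<'E'
import numpy as np, cv2
from station import *
def cloud(n,d,roi,T=None,cal=None):
    c=cal or get_calibration(n); r0,r1,c0,c1=roi
    v,u=np.mgrid[r0:r1,c0:c1]; z=d[r0:r1,c0:c1]
    n_=cv2.undistortPoints(np.stack([u.ravel(),v.ravel()],1).astype(np.float64)[:,None],c["mtx"],c["D"])[:,0]
    P=np.c_[n_*z.ravel()[:,None],z.ravel()]
    if T is None: T=np.linalg.inv(c["camera_from_world"])
    W=P@T[:3,:3].T+T[:3,3]
    W[z.ravel()==0]=np.nan
    return W.reshape(r1-r0,c1-c0,3)
def proj(n,W,T=None):
    c=get_calibration(n); T=c["camera_from_world"] if T is None else T
    W=np.atleast_2d(W).astype(float)
    return cv2.projectPoints(W,cv2.Rodrigues(T[:3,:3])[0],T[:3,3],c["mtx"],c["D"])[0][:,0]
E
python3 - <<'E'
from h import *
d=np.load("top_d0.npy"); roi=(140,225,280,350); W=cloud("top",d,roi); im=cv2.imread("pics/top0.png")[140:225,280:350]
z=W[...,2]; g=im.mean(2)
print("table",np.nanmedian(cloud("top",d,(240,260,340,400))[...,2]))
for a,b in [(0.085,.112),(.145,.165),(.18,.21)]:
    m=(z>a)&(z<b); P=W[m]; print(a,b,m.sum(),np.median(P,0),P.min(0),P.max(0))
    if m.sum()>5:
        r=cv2.minAreaRect((P[:,:2]*1000).astype(np.float32)); print(r)
big=cv2.resize(im,None,fx=7,fy=7,interpolation=cv2.INTER_CUBIC); cv2.imwrite("pics/top_can.png",big)
zz=np.nan_to_num(z); cv2.imwrite("pics/top_z.png",cv2.applyColorMap(cv2.resize(np.clip(zz*1200,0,255).astype(np.uint8),None,fx=7,fy=7,interpolation=0),cv2.COLORMAP_JET))
d=np.load("side_d0.npy"); W=cloud("side",d,(170,245,280,335)); z=W[...,2]
for a,b in [(.145,.165),(.18,.215)]:
    m=(z>a)&(z<b)&(W[...,0]<.75)&(abs(W[...,1])<.12); P=W[m]; print("side",a,b,m.sum(),np.median(P,0),P.min(0),P.max(0))
E
```

```text
table 0.0009849213524609768
0.085 0.112 710 [ 0.57050894 -0.03073102  0.09291629] [ 0.51758886 -0.07558407  0.08501656] [0.64611599 0.03448163 0.10794812]
((580.3763427734375, -20.41598892211914), (127.12742614746094, 99.47309875488281), 10.770540237426758)
0.145 0.165 255 [ 0.58088557 -0.02311942  0.15525449] [ 0.51691262 -0.04559767  0.14573638] [0.63876459 0.00648258 0.1640769 ]
((580.2859497070312, -24.581226348876953), (122.71946716308594, 43.75295639038086), 9.282682418823242)
0.18 0.21 213 [0.574722   0.00244518 0.20157414] [ 0.51560298 -0.01521865  0.18685727] [0.63731843 0.01724343 0.20907432]
((576.1389770507812, 2.4028797149658203), (123.24098205566406, 14.09221076965332), 10.376678466796875)
side 0.145 0.165 126 [ 0.57916871 -0.00331744  0.15570293] [ 0.51573196 -0.04323606  0.14500016] [0.63693471 0.018588   0.16456103]
side 0.18 0.215 146 [0.57863195 0.01045832 0.19919159] [ 0.51667616 -0.0116935   0.18204507] [0.63676549 0.02375493 0.20591163]
```

View pics/top_can.png

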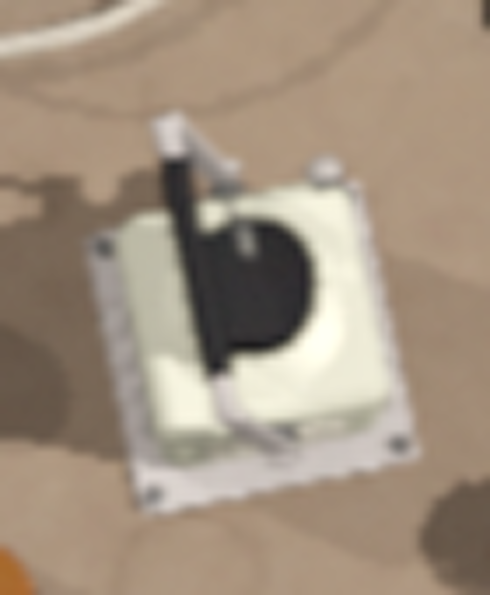

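View pics/top_z.png

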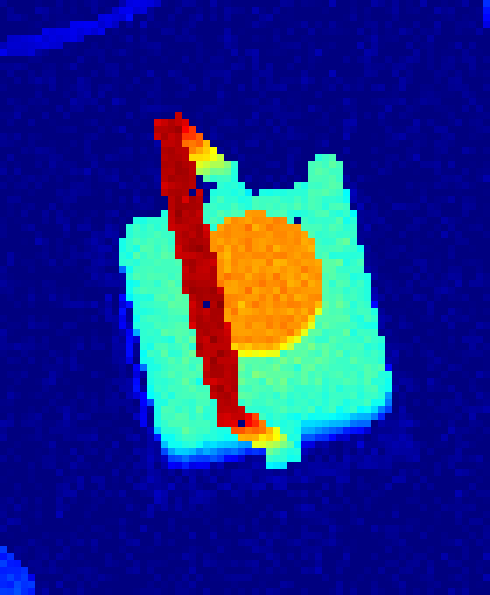

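```bash
python3 - <<'E'
from h import *
from scipy.optimize import least_squares
d=np.load("top_d0.npy"); roi=(140,225,280,350); W=cloud("top",d,roi); z=W[...,2]
# cap top circle
m=((z>.148)&(z<.160)).astype(np.uint8)
n,l,s,_=cv2.connectedComponentsWithStats(m); k=1+np.argmax(s[1:,4]); m=l==k
cs,_=cv2.findContours(m.astype(np.uint8),cv2.RETR_EXTERNAL,cv2.CHAIN_APPROX_NONE)
c=cs[0][:,0]; P=W[c[:,1],c[:,0],:2]
P=P[P[:,1]<-0.022]
r=least_squares(lambda p:np.hypot(P[:,0]-p[0],P[:,1]-p[1])-p[2],[.578,-.02,.027],loss='soft_l1',f_scale=.001); print("cap circ",r.x,len(P), "z",np.median(z[m]))
# crossbar
m=(z>.185)&(z<.215); P=W[m]; P2=P[(P[:,0]>.53)&(P[:,0]<.62)]
v=np.linalg.svd(P2[:,:2]-P2[:,:2].mean(0))[2][0]; print("bar",P2.mean(0),np.degrees(np.arctan2(v[1],v[0]))%180)
# shoulder rect
m=(z>.085)&(z<.112)&(W[...,0]<.64); P=W[m]
h=cv2.minAreaRect((P[:,:2]*1000).astype(np.float32))
# obstacles
W=cloud("top",d,(0,400,120,500)); 
for th,(a,b) in dict(x=(0,0)).items(): pass
X=W.reshape(-1,3)
for y0 in np.arange(-.45,.45,.05):
    q=X[(X[:,1]>y0)&(X[:,1]<y0+.05)&(X[:,2]>.05)&(X[:,0]>.3)]
    print(round(y0,2), len(q), [ (round(xx,2), round(np.nanmax(q[(q[:,0]>xx)&(q[:,0]<xx+.1),2],initial=0),2)) for xx in np.arange(.3,1.0,.1)])
W=cloud("side",np.load("side_d0.npy"),(170,245,280,335)); z=W[...,2]
m=(z>.148)&(z<.160)&(abs(W[...,0]-.577)<.035)&(W[...,1]>-.06)&(W[...,1]<.03); print("side cap",W[m].mean(0),W[m].min(0),W[m].max(0))
E
```

```text
cap circ [ 0.58049458 -0.01971357  0.02617317] 27 z 0.1550968765422911
bar [0.57416189 0.00246575 0.2020176 ] 10.628145358588995
-0.45 2402 [(np.float64(0.3), np.float64(0.0)), (np.float64(0.4), np.float64(0.0)), (np.float64(0.5), np.float64(0.0)), (np.float64(0.6), np.float64(0.0)), (np.float64(0.7), np.float64(0.28)), (np.float64(0.8), np.float64(0.28)), (np.float64(0.9), np.float64(0.28))]
-0.4 2860 [(np.float64(0.3), np.float64(0.07)), (np.float64(0.4), np.float64(0.07)), (np.float64(0.5), np.float64(0.1)), (np.float64(0.6), np.float64(0.09)), (np.float64(0.7), np.float64(0.28)), (np.float64(0.8), np.float64(0.28)), (np.float64(0.9), np.float64(0.28))]
-0.35 3156 [(np.float64(0.3), np.float64(0.07)), (np.float64(0.4), np.float64(0.09)), (np.float64(0.5), np.float64(0.1)), (np.float64(0.6), np.float64(0.1)), (np.float64(0.7), np.float64(0.28)), (np.float64(0.8), np.float64(0.28)), (np.float64(0.9), np.float64(0.28))]
-0.3 2552 [(np.float64(0.3), np.float64(0.0)), (np.float64(0.4), np.float64(0.0)), (np.float64(0.5), np.float64(0.1)), (np.float64(0.6), np.float64(0.1)), (np.float64
[... 3242 characters left out ...]
0.31)), (np.float64(0.9), np.float64(0.39))]
0.35 3679 [(np.float64(0.3), np.float64(0.0)), (np.float64(0.4), np.float64(0.09)), (np.float64(0.5), np.float64(0.18)), (np.float64(0.6), np.float64(0.18)), (np.float64(0.7), np.float64(0.31)), (np.float64(0.8), np.float64(0.53)), (np.float64(0.9), np.float64(0.54))]
0.4 2317 [(np.float64(0.3), np.float64(0.0)), (np.float64(0.4), np.float64(0.0)), (np.float64(0.5), np.float64(0.17)), (np.float64(0.6), np.float64(0.18)), (np.float64(0.7), np.float64(0.31)), (np.float64(0.8), np.float64(0.53)), (np.float64(0.9), np.float64(0.53))]
side cap [ 0.5789286  -0.00853677  0.1550348 ] [ 0.55441618 -0.04323606  0.14809436] [0.60380328 0.01225151 0.1584289 ]
```

Emit:
apply_moves --increments '[85, 0, 0, -20, -8.7, 85, 0, 0, -20, -8.7, 85, 0, 0, -20, -8.7, 85, 0, 0, -15, -8.7]'

```text
t: 0.95
eef_pos: [0.2789, 0.6135, 0.3065]
tool_rot: [-0.001, -0.1, 0.995, -0.002]
contact_force: [0.5, -0.3, 0.4]
gripper_width: 0.992
```

```bash
cat >> h.py <<'E'
from scipy.spatial.transform import Rotation as Ro
def tool():
    o=get_obs(); w,x,y,z=o["tool_rot"]; R=Ro.from_quat([x,y,z,w]).as_matrix(); return o,np.array(o["eef_pos"]),R
def need(target,yaw=None):
    o,p,R=tool(); d=(R.T@(np.array(target)-p))*1000
    a=np.degrees(np.arctan2(R[1,0],R[0,0]))
    print("t",round(o["t"],2),"pos",p.round(4),"xyaw",round(a,1),"tilt",R[:,2].round(3),"q7",o["q"].round(2),"F",o["contact_force"].round(1),"w",round(o["gripper_width"],3))
    print("shift mm",d.round(1), "roll", None if yaw is None else round(((a-yaw)+180)%360-180,1))
E
python3 -c "
from h import *
need([.576,.0025,.30],190.5)"
```

```text
t 0.95 pos [0.2789 0.6135 0.3065] xyaw -168.6 tilt [-0.001 -0.004 -1.   ] q7 [-1.17  0.43 -0.1   1.46  0.04  1.26  0.5 ] F [ 0.5 -0.3  0.4] w 0.992
shift mm [-170.1 -657.8    8.6] roll 0.9
```

Emit:
apply_moves --increments '[85, -14, -54, 0.5, 0, 85, -14, -54, 0.5, 0, 85, -14, -54, 0.5, 0, 85, -14, -54, 0.5, 0, 85, -14, -54, 0.5, 0, 85, -14, -54, 0.5, 0, 85, -14, -54, 0.5, 0, 85, -14, -54, 0.5, 0, 85, -14, -54, 0.5, 0, 85, -14, -54, 0.5, 0, 85, -14, -54, 0.5, 0, 85, -14, -54, 0.5, 0]'

```text
t: 2.45
eef_pos: [0.5818, -0.0001, 0.3035]
tool_rot: [0.003, -0.105, 0.994, 0.002]
contact_force: [0.5, 0.4, -0.9]
gripper_width: 0.996
```

```bash
python3 -c "
from h import *
need([.576,.0025,.30],190.5)"
```

```text
t 2.45 pos [ 5.818e-01 -1.000e-04  3.035e-01] xyaw -167.9 tilt [ 0.005  0.005 -1.   ] q7 [-0.32  0.26  0.26  1.71 -0.08  1.17  1.75] F [ 0.5  0.4 -0.9] w 0.996
shift mm [5.1 3.7 3.5] roll 1.6
```

Emit:
apply_moves --increments '[85, 5, 4, 30, 1.6, 85, 0, 0, 25, 0, 85, 0, 0, 0, 0]'

```text
t: 2.82
eef_pos: [0.5781, -0.0041, 0.2481]
tool_rot: [0.004, -0.086, 0.996, 0.001]
contact_force: [-0.9, -0.6, 0.3]
gripper_width: 0.993
```

```bash
python3 -c "
from h import *
need([.576,.0025,.177],190.5)
o,p,R=tool(); im,d=read_camera('wrist'); np.save('w1.npy',d); cv2.imwrite('pics/w1.png',im)
c=get_calibration('wrist'); T=np.eye(4);T[:3,:3]=R;T[:3,3]=p; T=T@c['T_tool_cam']
W=cloud('wrist',d,(0,400,0,640),T); z=W[...,2]
m=(z>.185)&(z<.21)&(abs(W[...,0]-.576)<.035)&(abs(W[...,1])<.03); P=W[m]; print(m.sum(),P.mean(0)); v=np.linalg.svd(P[:,:2]-P[:,:2].mean(0),full_matrices=False)[2][0]; print(np.degrees(np.arctan2(v[1],v[0]))%180)
m=(z>.148)&(z<.16)&(np.hypot(W[...,0]-.58,W[...,1]+.02)<.04); P=W[m]; print(m.sum(),P.mean(0),P.min(0),P.max(0), cv2.minEnclosingCircle((P[:,:2]*1000).astype(np.float32)))
"
```

```text
t 2.83 pos [ 0.5781 -0.0041  0.2481] xyaw -170.2 tilt [ 0.008  0.003 -1.   ] q7 [-0.31  0.3   0.26  1.79 -0.09  1.05  1.73] F [-0.9 -0.6  0.3] w 0.993
shift mm [ 1.6  6.8 71.1] roll -0.7
2188 [0.57392006 0.00606137 0.2016376 ]
11.053045650489032
3208 [ 0.57780977 -0.01957743  0.15440954] [ 0.55171094 -0.04337307  0.14801928] [0.60603833 0.00401452 0.15746915] ((578.84130859375, -16.38303565979004), 27.265565872192383)
```

View pics/w1.png

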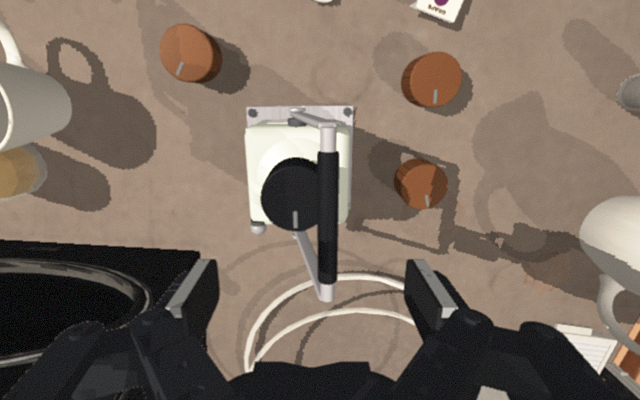

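Emit:
apply_moves --increments '[85, 1.5, 8.5, 25, -0.7, 85, 0, 0, 25, 0, 85, 0, 0, 18, 0, 85, 0, 0, 3, 0, 85, 0, 0, 0, 0]' --squeeze 20

```text
t: 3.5
eef_pos: [0.5812, 0.0068, 0.1831]
tool_rot: [0.01, -0.093, 0.996, 0.002]
contact_force: [-0.7, 0.3, 0.2]
gripper_width: 0.994
```

```bash
python3 -c "
from h import *
need([.5755,.0045,.177],190.7)"
```

```text
t 3.5 pos [0.5812 0.0068 0.1831] xyaw -169.3 tilt [ 0.02   0.006 -1.   ] q7 [-0.31  0.37  0.24  1.86 -0.11  0.9   1.74] F [-0.7  0.3  0.2] w 0.994
shift mm [ 6.2 -1.2  6. ] roll 0.0
```

Emit:
apply_moves --increments '[85, 6, -1, 6, 0, 30, 0, 0, 0, 0, 5, 0, 0, 0, 0, 5, 0, 0, 0, 0, 5, 0, 0, 0, 0, 5, 0, 0, 0, 0]' --squeeze 20

```text
t: 4.25
eef_pos: [0.5764, 0.0045, 0.1788]
tool_rot: [0.012, -0.093, 0.996, 0.002]
contact_force: [-0.5, 0.5, -0.6]
gripper_width: 0.155
```

```bash
python3 -c "
from h import *
need([.5755,.0045,.177],190.7)"
```

```text
t 4.25 pos [0.5764 0.0045 0.1788] xyaw -169.3 tilt [ 0.024  0.006 -1.   ] q7 [-0.3   0.36  0.24  1.88 -0.12  0.89  1.75] F [-0.5  0.5 -0.6] w 0.155
shift mm [0.9 0.2 1.7] roll -0.0
```

Emit:
apply_moves --increments '[5, 0, -11.7, -1.8, 0, 5, 0, -11.8, -0.6, 0, 5, 0, -11.8, 0.6, 0, 5, 0, -11.7, 1.8, 0, 5, 0, -11.4, 2.9, 0, 5, 0, -11.1, 4.0, 0, 5, 0, -10.6, 5.1, 0, 5, 0, -10.1, 6.2, 0]'

```text
t: 5.25
eef_pos: [0.5939, -0.0894, 0.159]
tool_rot: [0.011, -0.093, 0.996, 0.003]
contact_force: [-0.8, 2.4, -0.3]
gripper_width: 0.155
```

```bash
cat >> h.py <<'E'
YAW=np.radians(10.6); C=np.array([.5797,-.0185]); ex=np.array([np.cos(YAW),np.sin(YAW)]); ey=np.array([-ex[1],ex[0]])
def grip():
    o,p,R=tool(); g=p-R[:,2]*.019; v=g[:2]-C; y=v@ey; z=g[2]-.08
    print("grip x' %.1f y' %.1f z' %.1f r %.1f theta %.3f"%(v@ex*1e3,y*1e3,z*1e3,np.hypot(y,z)*1e3,np.arctan2(-y,z)))
def at(th):
    q=C+ey*(-.118*np.sin(th)); return [q[0],q[1],.061+.118*np.cos(th)]
E
python3 -c "
from h import *
grip(); need(at(.8),190.7)"
```

```text
grip x' 0.5 y' -72.4 z' 98.0 r 121.8 theta 0.636
t 5.25 pos [ 0.5939 -0.0894  0.159 ] xyaw -169.3 tilt [ 0.022  0.008 -1.   ] q7 [-0.15  0.43  0.26  1.84 -0.15  0.87  1.94] F [-0.8  2.4 -0.3] w 0.155
shift mm [  1.3 -12.4  15.7] roll -0.0
```

Emit:
apply_moves --increments '[5, 0, -7.8, 6.3, 0, 5, 0, -7, 7.2, 0, 5, 0, -7.8, 8.9, 0, 5, 0, -6.9, 9.5, 0, 5, 0, -5.9, 10.2, 0, 5, 0, -4.8, 10.8, 0, 5, 0, -3.7, 11.2, 0]'

```text
t: 6.12
eef_pos: [0.6017, -0.1316, 0.0885]
tool_rot: [0.009, -0.094, 0.996, 0.005]
contact_force: [-3.9, 6.5, 1.2]
gripper_width: 0.153
```

```bash
python3 -c "
from h import *
grip(); need(at(1.7),190.7)"
```

```text
grip x' 0.5 y' -115.4 z' 27.5 r 118.6 theta 1.337
t 6.12 pos [ 0.6017 -0.1316  0.0885] xyaw -169.2 tilt [ 0.016  0.012 -1.   ] q7 [-0.05  0.55  0.23  1.84 -0.2   0.76  2.05] F [-3.9  6.5  1.2] w 0.153
shift mm [ 1.6 -2.2 42.6] roll 0.1
```

Emit:
apply_moves --increments '[5, 0, -1, 10, 0, 5, 0, -0.5, 11, 0, 5, 0, 0.3, 11, 0, 5, 0, 0.7, 11, 0, 5, 0, 0, 3, 0]'

```text
t: 6.75
eef_pos: [0.606, -0.1309, 0.0463]
tool_rot: [0.012, -0.095, 0.995, 0.006]
contact_force: [-15.3, 5.9, 27.9]
gripper_width: 0.152
```

```bash
python3 -c "
from h import *
grip(); need(at(1.7),190.7)"
```

```text
grip x' 4.7 y' -115.5 z' -14.7 r 116.5 theta 1.697
t 6.75 pos [ 0.606  -0.1309  0.0463] xyaw -169.2 tilt [ 0.022  0.015 -1.   ] q7 [-0.03  0.61  0.21  1.85 -0.22  0.68  2.07] F [-15.3   5.9  27.9] w 0.152
shift mm [ 5.2 -1.7  0.4] roll 0.1
```

Emit:
apply_moves --increments '[35, 0, 0, 0, 0, 35, 0, 0, 0, 0, 35, 0, 0, 0, 0, 35, 0, 0, -20, 0, 35, 0, 0, -35, 0, 35, 0, 0, -40, 0, 60, 0, 0, -40, 0, 85, 0, 0, -20, 0, 85, 0, 0, 0, 0]'

```text
t: 7.88
eef_pos: [0.6048, -0.1372, 0.2121]
tool_rot: [0.016, -0.094, 0.995, 0.003]
contact_force: [0.6, -0.7, -1.0]
gripper_width: 0.988
```

```bash
python3 -c "
from h import *
need([.58,-.0195,.25],190.7)
o,p,R=tool(); im,d=read_camera('wrist'); cv2.imwrite('pics/w2.png',im)
c=get_calibration('wrist'); T=np.eye(4);T[:3,:3]=R;T[:3,3]=p; T=T@c['T_tool_cam']
W=cloud('wrist',d,(0,400,0,640),T); z=W[...,2]
m=(z>.149)&(z<.16)&(np.hypot(W[...,0]-.58,W[...,1]+.02)<.04); P=W[m]; print(m.sum(),P.mean(0), cv2.minEnclosingCircle((P[:,:2]*1000).astype(np.float32)))
im,d=read_camera('top'); cv2.imwrite('pics/t2.png',cv2.resize(im[120:240,250:400],None,fx=5,fy=5))
"
```

```text
t 7.88 pos [ 0.6048 -0.1372  0.2121] xyaw -169.3 tilt [ 0.032  0.009 -0.999] q7 [-0.08  0.4   0.28  1.75 -0.14  0.98  2.01] F [ 0.6 -0.7 -1. ] w 0.988
shift mm [  1.2 120.4 -37.7] roll 0.0
5032 [ 0.57741441 -0.01867288  0.15422955] ((579.0858764648438, -17.11321258544922), 27.5872859954834)
```

View pics/w2.png

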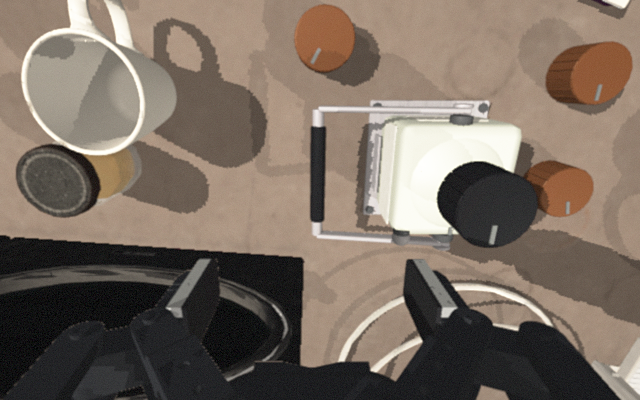

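View pics/t2.png

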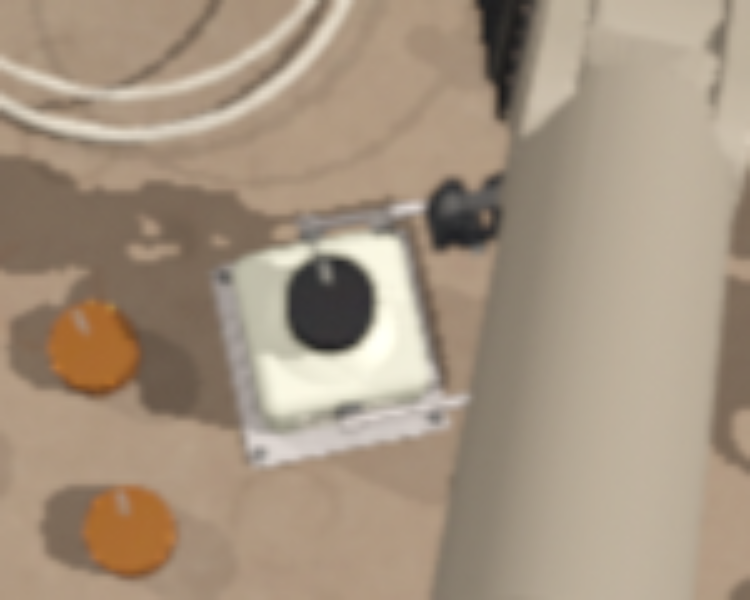

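Emit:
apply_moves --increments '[85, 0, 40, -12, 0, 85, 0, 40, 0, 0, 85, 0, 40, 0, 0, 85, 0, 0, 0, 10, 85, 0, 0, 0, 10, 85, 0, 0, 0, 10, 85, 0, 0, 0, 10, 85, 0, 0, 0, 10, 85, 0, 0, 0, 10, 85, 0, 0, 0, 0]'

```text
t: 9.22
eef_pos: [0.5713, -0.0149, 0.2074]
tool_rot: [-0.0, 0.431, 0.902, 0.003]
contact_force: [-0.2, -0.3, -0.4]
gripper_width: 0.993
```

```bash
python3 -c "
from h import *
need([.5795,-.0185,.125],130)
o,p,R=tool(); im,d=read_camera('wrist'); cv2.imwrite('pics/w3.png',im)
c=get_calibration('wrist'); T=np.eye(4);T[:3,:3]=R;T[:3,3]=p; T=T@c['T_tool_cam']
W=cloud('wrist',d,(0,400,0,640),T); z=W[...,2]
m=(z>.149)&(z<.16)&(np.hypot(W[...,0]-.58,W[...,1]+.02)<.04); P=W[m]; print(m.sum(),P.mean(0), cv2.minEnclosingCircle((P[:,:2]*1000).astype(np.float32)))
im,d=read_camera('top'); W=cloud('top',d,(140,225,280,350));cv2.imwrite('pics/t3.png',cv2.resize(im[120:240,250:400],None,fx=5,fy=5))
"
```

```text
t 9.22 pos [ 0.5713 -0.0149  0.2074] xyaw 128.9 tilt [ 0.002  0.005 -1.   ] q7 [-0.44  0.35  0.46  1.86 -0.19  0.97  0.78] F [-0.2 -0.3 -0.4] w 0.993
shift mm [-8.1  3.7 82.4] roll -1.1
4897 [ 0.57776536 -0.01512762  0.15440057] ((579.0888061523438, -16.305131912231445), 27.473960876464844)
```

View pics/w3.png

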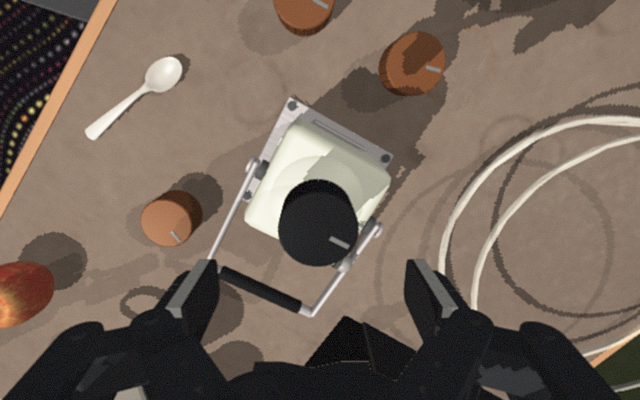

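Emit:
apply_moves --increments '[85, -8, 4, 20, -1, 85, 0, 0, 20, 0, 85, 0, 0, 20, 0, 85, 0, 0, 18, 0, 85, 0, 0, 3, 0, 85, 0, 0, 0, 0]'

```text
t: 10.07
eef_pos: [0.5804, -0.0185, 0.1237]
tool_rot: [-0.0, 0.416, 0.91, 0.003]
contact_force: [0.1, 0.5, -0.9]
gripper_width: 0.993
```

```bash
python3 -c "
from h import *
need([.5795,-.018,.120],130)"
```

```text
t 10.07 pos [ 0.5804 -0.0185  0.1237] xyaw 130.9 tilt [ 0.003  0.006 -1.   ] q7 [-0.39  0.47  0.41  1.91 -0.26  0.81  0.88] F [ 0.1  0.5 -0.9] w 0.993
shift mm [ 0.9 -0.4  3.7] roll 0.9
```

Emit:
apply_moves --increments '[85, 1, 0, 3, 0, 50, 0, 0, 0, 0, 45, 0, 0, 0, 0, 45, 0, 0, 0, 0, 45, 0, 0, 0, 0, 45, 0, 0, 0, 0]' --squeeze 60

```text
t: 10.82
eef_pos: [0.5808, -0.0176, 0.1226]
tool_rot: [0.001, 0.415, 0.91, 0.004]
contact_force: [-0.5, 0.0, -0.2]
gripper_width: 0.617
```

```bash
python3 -c "
from h import *
need([.5795,-.018,.120],130)"
```

```text
t 10.82 pos [ 0.5808 -0.0176  0.1226] xyaw 130.9 tilt [ 0.006  0.006 -1.   ] q7 [-0.39  0.47  0.41  1.91 -0.26  0.81  0.88] F [-0.5  0.  -0.2] w 0.617
shift mm [ 0.5 -1.2  2.6] roll 0.9
```

Emit:
apply_moves --increments '[45, 0, 0, 3, 0, 45, 0, 0, 3, 0, 45, 0, 0, 1, 0]'

```text
t: 11.2
eef_pos: [0.5809, -0.0176, 0.1173]
tool_rot: [0.001, 0.415, 0.91, 0.005]
contact_force: [-4.3, 0.2, 11.5]
gripper_width: 0.616
```

Emit:
apply_moves --increments '[45, 0, 0, 1, -5, 45, 0, 0, 0.8, -8]'

```text
t: 11.45
eef_pos: [0.5821, -0.0173, 0.1176]
tool_rot: [0.003, 0.307, 0.952, 0.005]
contact_force: [-3.7, -0.6, 10.7]
gripper_width: 0.622
```

```bash
python3 -c "
from h import *
need([.5795,-.018,.117],130)
print(get_obs()['torque'])"
```

```text
t 11.45 pos [ 0.5821 -0.0173  0.1176] xyaw 144.2 tilt [ 0.008  0.009 -1.   ] q7 [-0.34  0.47  0.34  1.91 -0.23  0.79  1.08] F [-3.7 -0.6 10.7] w 0.622
shift mm [ 1.7 -2.1  0.6] roll 14.2
[ 0.03069443  0.84618942 -0.07091064]
```

Emit:
apply_moves --increments '[45, 0.5, -0.8, 1.5, -9, 45, 0.5, -0.5, 1, -9, 45, 0.3, -0.5, 1, -9]'

```text
t: 11.82
eef_pos: [0.5824, -0.0167, 0.1177]
tool_rot: [0.006, 0.068, 0.998, 0.006]
contact_force: [-4.2, 1.4, 9.7]
gripper_width: 0.617
```

```bash
python3 -c "
from h import *
need([.5805,-.0178,.117],194)
print(get_obs()['torque'])"
```

```text
t 11.82 pos [ 0.5824 -0.0167  0.1177] xyaw 172.1 tilt [ 0.013  0.011 -1.   ] q7 [-0.24  0.46  0.22  1.9  -0.15  0.78  1.5 ] F [-4.2  1.4  9.7] w 0.617
shift mm [ 1.7 -1.4  0.6] roll -21.9
[ 0.39075577  0.9768255  -0.07879542]
```

Emit:
apply_moves --increments '[45, 0.5, -0.5, 2, -8, 45, 0.5, -0.5, 1.5, -8, 45, 0.5, -0.5, 1, -6, 45, 0, 0, 0.5, 0]'

```text
t: 12.32
eef_pos: [0.5823, -0.0161, 0.1172]
tool_rot: [0.009, -0.131, 0.991, 0.007]
contact_force: [-4.8, -0.4, 8.1]
gripper_width: 0.616
```

```bash
python3 -c "
from h import *
need([.5805,-.0178,.117],194)
print(get_obs()['torque'])
im,d=read_camera('wrist'); cv2.imwrite('pics/w4.png',im)
im,d=read_camera('side'); cv2.imwrite('pics/s4.png',cv2.resize(im[130:250,240:390],None,fx=5,fy=5))"
```

```text
t 12.32 pos [ 0.5823 -0.0161  0.1172] xyaw -165.0 tilt [ 0.016  0.016 -1.   ] q7 [-0.16  0.45  0.12  1.9  -0.09  0.78  1.84] F [-4.8 -0.4  8.1] w 0.616
shift mm [ 2.2 -1.2  0.1] roll 1.0
[-0.27973545  0.91339824  0.00921544]
```

View pics/w4.png

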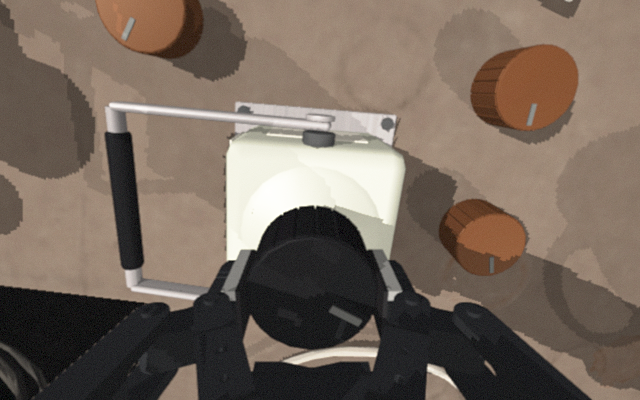

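View pics/s4.png

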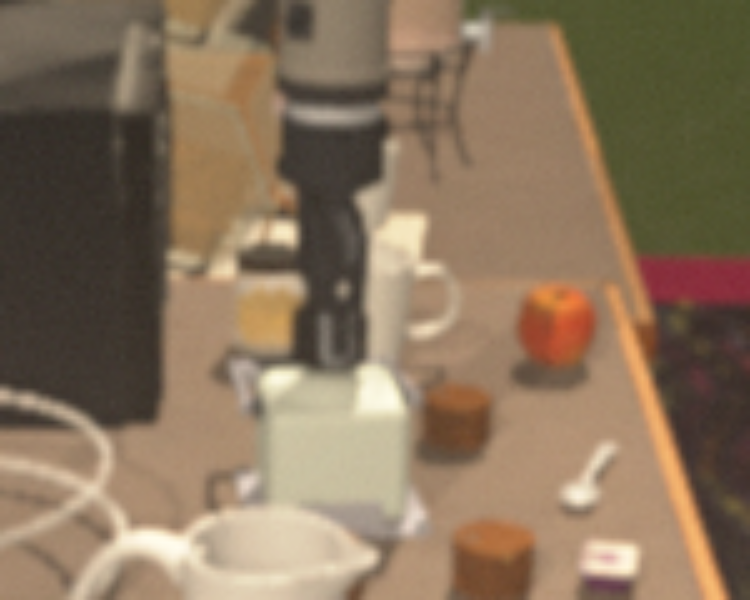

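Emit:
apply_moves --increments '[45, 0, 0, -3, 0, 45, 0, 0, -4, 0, 45, 0, 0, -5, 0]'

```text
t: 12.8
eef_pos: [0.582, -0.0162, 0.13]
tool_rot: [0.009, -0.13, 0.991, 0.007]
contact_force: [-0.5, 0.5, -0.4]
gripper_width: 0.613
```

Emit:
apply_moves --increments '[45, 0, 0, -7, 0, 45, 0, 0, -8, 0, 45, 0, 0, -8, 0, 45, 0, 0, -8, 0, 45, 0, 0, -8, 0, 45, 0, 0, -8, 0, 45, 0, 0, -6, 0, 45, 0, 0, 0, 0]'

```text
t: 13.8
eef_pos: [0.5816, -0.0172, 0.187]
tool_rot: [0.01, -0.13, 0.991, 0.007]
contact_force: [-0.4, 0.2, 0.3]
gripper_width: 0.62
```

```bash
python3 -c "
from h import *
need([.5800,-.0185,.185],194)
o,p,R=tool()
im,d=read_camera('wrist'); cv2.imwrite('pics/w5.png',im)
c=get_calibration('wrist'); T=np.eye(4);T[:3,:3]=R;T[:3,3]=p; T=T@c['T_tool_cam']
W=cloud('wrist',d,(0,400,0,640),T); z=W[...,2]
m=(z>.19)&(z<.24)&(np.hypot(W[...,0]-.58,W[...,1]+.02)<.024); P=W[m]; print(m.sum(),P.mean(0)); A=np.c_[P[:,:2],np.ones(len(P))]; print('plane slope',np.linalg.lstsq(A,P[:,2],rcond=None)[0])
im,d=read_camera('side'); cv2.imwrite('pics/s5.png',cv2.resize(im[130:250,240:390],None,fx=5,fy=5))"
```

```text
t 13.8 pos [ 0.5816 -0.0172  0.187 ] xyaw -165.1 tilt [ 0.017  0.016 -1.   ] q7 [-0.17  0.36  0.13  1.85 -0.08  0.92  1.83] F [-0.4  0.2  0.3] w 0.62
shift mm [ 1.9 -0.9  2. ] roll 0.9
9704 [ 0.57894667 -0.02031549  0.21883194]
plane slope [0.01894568 0.01536672 0.20817558]
```

View pics/w5.png

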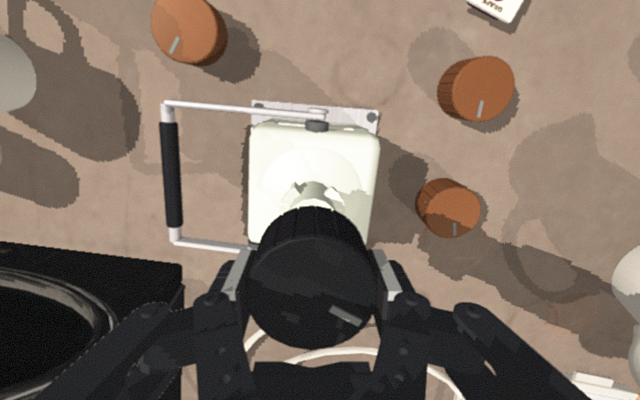

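View pics/s5.png

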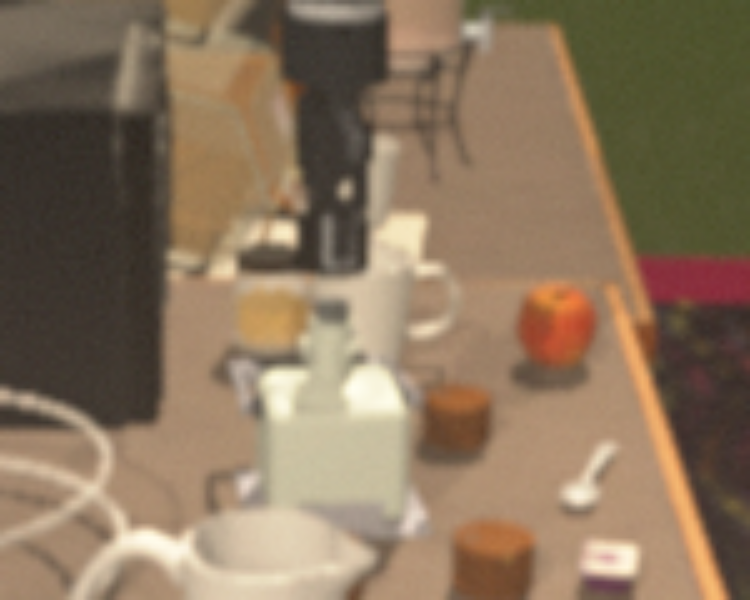

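```bash
python3 -c "
from h import *
o,p,R=tool()
im,d=read_camera('wrist')
c=get_calibration('wrist'); T=np.eye(4);T[:3,:3]=R;T[:3,3]=p; T=T@c['T_tool_cam']
W=cloud('wrist',d,(135,215,164,180),T); z=W[...,2]; m=z>.045; print('bar top',W[m].mean(0), 'y\'',((W[m][:,:2]-C)@ey).mean(), np.percentile(W[m][:,2],90))
print(get_obs()['t'],hand_in())"
```

```text
bar top [ 0.59638125 -0.12967978  0.07052468] y' -0.1123510742646538 0.07248154531245811
the job is handed in; nothing more can be done
13.95 None
```

The canister is open and I handed the job in at about 14 s. The handle was folded home first. Then the cap was pushed down about 5 mm, turned 64° (1.1 rad) counterclockwise, and lifted straight off.

- **Handle:** the grip reached about 1.70 rad, and the tool met a firm stop there at 28 N. In the last check the crossbar's top was about 72 mm above the table, as expected when seated. The bar measured 112 mm out from the centre line instead of 117 mm. My own estimate of the canister's centre is uncertain by 2–4 mm, and the measurement took only the visible top of the bar, which could explain the gap. The pictures show the handle folded.
- **Cap:** still gripped at 60 N, with its underside about 40 mm above the mouth. Its tilt is about 1.4°. The wrist force was near zero, and the neck and seal are visible below it.
- **Surroundings:** I saw no contact with the breakfast things or the brown look-alikes, and nothing looked moved in the last pictures. I did not measure their positions again.

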